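# Check the loaf and lift the bread carrier

### The job

Pick up the infrared thermometer and point its lens at the middle of the loaf from about 10 cm away, keeping it steady there for two seconds, then set it back down the right way up on its rubber mat, without dropping it, and let go. Then, with the loaf left in the wooden carrier, take the carrier by its overhead bar, lift it straight up about 10 cm clear of the cooling rack, and keep it level and still for three seconds; finish while still holding it up in the air. Do not touch the loaf with the gripper, and leave the bowl, jar and timer alone.

Things in the scene. Friction and masses are not known exactly. Their poses are not given: they have to be found in the camera images.
- thermo_mid (a point): Centre of the infrared thermometer, half-way up: a loose grey plastic stick, about 180 g, body 140 long x 32 wide x 44 mm high, with a round black nose (28 mm across, 25 mm long) on its +x end, screen and button on top. It starts upright on the mat, this point 22 mm above the mat's top. x: along the body to the nose; y: across the 32 mm width (grip here, it balances); z: up.
- lens (a point): Lens at the front face of the thermometer's nose, 95 mm in front of thermo_mid on the same axis. It sights straight along its own +x; same axes as thermo_mid.
- mat_top (a point): Centre of the top of the fixed black rubber mat that the thermometer lies on, 210 (x) x 100 (y) x 4 mm thick; its top is 4 mm above the table. z up. It may be on the left or on the right of the rack.
- loaf_mid (a point): Centre (32 mm above its underside) of the round crusty loaf, 120 mm across, 65 mm high, about 450 g (give or take a fifth), loose on the carrier's board, up to 55 mm either way from the carrier's middle along its length, so that end is heavier.
- handle (a point): Centre of the wooden carrier's overhead bar, 130 mm above the carrier's underside. The bar runs along x, 244 mm long between the end posts, 16 mm wide (y), 22 mm high; z up. Grip it across the 16 mm, above the common balance point of carrier and loaf. The loaf's top is 44 mm below the bar's underside.
- carrier: Wooden bread carrier, loose, about 350 g alone, balanced about its middle: a board 260 (x) x 150 (y) x 10 mm with lips 12 mm high on the long sides and a post 60 mm wide (y), 8 mm thick at each end; the long sides are open between lip and bar. Origin at the centre of its underside, 130 mm below handle, same axes; it starts 25 mm above the table, on the rack.
- thermo: The thermometer; origin at the centre of its underside, 22 mm below thermo_mid, same axes.
- loaf: The loaf; origin at the centre of its underside, 32 mm below loaf_mid; z up.
- rack: Fixed steel wire cooling rack under the carrier, 270 (x) x 160 (y) x 25 mm high; origin at the centre of its underside, on the table.
- bowl: Bystander: steel bowl, 90 mm across, 50 mm high; origin at the centre of its underside.
- jar: Bystander: white ceramic jar with a wooden lid, 72 mm in diameter, 110 mm high; origin at the centre of its underside.
- timer: Bystander: white kitchen timer, 50 x 75 x 60 mm high with a dial on its far face; origin at the centre of its underside.

How it is judged:
On the way, in this order (a step that is already met when the one before it is completed fails the run):
1. thermometer held in the air, sighting at the loaf's middle from about 10 cm, steady, the carrier still on the rack (x of loaf_mid in the frame of lens between 0.09 and 0.25 m and y of loaf_mid in the frame of lens between -0.03 and 0.03 m and z of loaf_mid in the frame of lens between -0.03 and 0.03 m and contact force between thermo and the fingers above 1 N and contact force between thermo and carrier below 0.1 N and linear speed of thermo below 0.03 m/s and contact force between carrier and rack above 1 N), for 1.5 s.
2. thermometer back on its mat, right way up and let go, the carrier still on the rack (x of thermo_mid in the frame of mat_top between -0.07 and 0.07 m and y of thermo_mid in the frame of mat_top between -0.045 and 0.045 m and z of thermo_mid in the frame of mat_top between 0.015 and 0.027 m and angle between thermo_mid's own z axis and vertical below 0.15 rad and contact force between thermo and the fingers below 0.05 N and linear speed of thermo below 0.02 m/s and contact force between carrier and rack above 1 N), for 0.2 s.
3. carrier with the loaf held up, level and still (height (world z) of handle between 0.215 and 0.36 m and angle between handle's own z axis and vertical below 0.1 rad and linear speed of carrier below 0.02 m/s and angular speed of carrier below 0.1 rad/s and contact force between carrier and the fingers above 2 N and contact force between carrier and rack below 0.1 N and contact force between carrier and thermo below 0.1 N and contact force between carrier and bowl below 0.1 N and contact force between carrier and jar below 0.1 N and contact force between carrier and timer below 0.1 N and x of loaf_mid in the frame of handle between -0.085 and 0.085 m and y of loaf_mid in the frame of handle between -0.03 and 0.03 m and z of loaf_mid in the frame of handle between -0.098 and -0.078 m and contact force between loaf and carrier above 1 N), for 1.5 s.
At the end, for the whole second after the job is handed in: Carrier held by the gripper alone, underside 60 to 205 mm above the rack, tilt under 0.10 rad, still (20 mm/s, 0.1 rad/s); loaf on its board within 85 mm of the middle lengthwise, 30 mm across; thermometer released, upright on its mat, within 70 mm (x), 45 mm (y) of its centre (all of step 3 and x of thermo_mid in the frame of mat_top between -0.07 and 0.07 m and y of thermo_mid in the frame of mat_top between -0.045 and 0.045 m and z of thermo_mid in the frame of mat_top between 0.015 and 0.027 m and angle between thermo_mid's own z axis and vertical below 0.15 rad and contact force between thermo and the fingers below 0.05 N and linear speed of thermo below 0.02 m/s); the arm keeps its last pose, push and grip.
It fails at once if the gripper presses on the loaf (contact force between loaf and the fingers above 1 N).
It fails at once if the thermometer is let go in the air (contact force between thermo and the fingers below 0.02 N and z of thermo_mid in the frame of mat_top above 0.045 m).
It fails at once if the carrier is tipped more than 0.3 rad (angle between handle's own z axis and vertical above 0.3 rad).
It fails at once if the bowl, jar or timer is pushed more than 30 mm (distance of any of bowl, jar, timer from where it was at the start of the episode above 0.03 m).
It also fails if it takes over 67 s, if anything falls off the work surface, if the arm or the gripper's body presses on something with over 40 N, if the wrist force passes 120 N, or if a joint passes its speed limit or range.

### The arm

A 6-joint arm with a two-finger parallel gripper is mounted at the origin on the work surface. World frame = base frame: x ahead of the robot, y to its left, z up, the work surface at z = 0. Lengths are in m, angles in rad, forces in N, time in s.
With the tool pointing down it reaches from about 0.35 to 0.8 m from the base axis. Payload 7.3 kg.
Tool frame: the origin (TCP) lies between the finger pads; the fingertips stand 25 mm ahead of it and the grasp point (between the pads) lies 6 mm ahead of it (r.tip_extent is the distance from the TCP to the fingertips, in m); z points along the fingers, y is the direction in which the jaws open and shut (so a half turn about z gives the same grasp; the last joint's range is limited). The gripper opens to 85 mm and grips with 20 to 120 N. Pads are 22 mm wide; open, the fingers measure 114 mm over their backs; the gripper's body (76 mm by 85 mm) begins 54 mm behind the grasp point. The pads swing forward as they close: fully open they stand 13 mm farther back than shut.
Start: joints at [1.073, 0.342, 1.524, -0, 1.275, -0.146], TCP at [0.181, 0.493, 0.256] pointing down, gripper open.
Joint ranges: [-2.53, 2.53], [-0.77, 2.02], [0.04, 2.7], [-1, 4.14], [0.28, 2.66], [-3.11, 3.11]. Speed limits (rad/s): [2.57, 2.57, 3.14, 3.14, 3.14, 3.14].

### API

Orientations are given as a unit quaternion [x, y, z, w].
In Python, from workcell import r, command_gripper, optics gives the robot as it stands. The module is installed in compiled form; this text tells all that it offers. Calls block until the motion is done:
- r.reach(position, orientation): joint-space move of the TCP to a pose.
- r.move_straight(position, orientation=None, speed=0.15, max_force=None): straight line of the TCP; orientation=None keeps the orientation; speed is the mean speed in m/s. With max_force (N) it stops when the force on the tool has changed by that much, and returns True; else False.
- r.movej(angles): joint-space move.
- command_gripper(opening, force=None): finger opening in m; force is the grip in N (None keeps the last); returns when the fingers have stopped.
- r.hold(seconds).
- r.solve_ik(position, orientation): joint angles nearest the present ones, or None.
- r.read_state(): the state.
- optics.get_image(name): name is "scene" or "top" or "wrist"; returns (picture, depth): 480x640x3 uint8, red, green, blue; 480x640 float32, m along the optical axis (not along the pixel's ray), 0 where there is no reading.
- optics.camera_model(name): a dict with "K" (3x3 intrinsics, pixels), "R" (3x3) and "t" (3): a world point X has camera coordinates R X + t; the wrist camera has in their place "tool_from_camera" (4x4, takes a point from camera to tool coordinates, whose origin is the TCP and whose axes are the flange's). Camera axes: x right, y down, z forward; pixel columns grow to the right and rows downward; lengths in m; the calibration is good to about 2 mm. A picture is of the moment at which its call begins: read the wrist's pose just before it. camera_model takes no time and is no camera call.
A pose or a line that the arm cannot do raises r.PlanningError and nothing moves.
- r.finish_job(): hands the job in, once; it reports no verdict.
The state is a dict: "time_s": time; "joint_positions": joint angles; "dq": joint speeds; "tau": joint torques, N m; "eef_pos": TCP position; "eef_rot": TCP orientation; "contact_force": force on the tool from outside, world axes, zero at the start; "torque": the same for the moment, N m; "grip_width": finger opening in m.
Only numpy, scipy, OpenCV 4.12 (cv2) and the standard library are available. Lean on these libraries where they do the work, as an engineer would, in place of code of your own. Each camera call takes 0.05 s, during which the arm holds its last target.

## Working session

There is one attempt and no reset: what is moved stays moved. The work goes in short steps, each a Python script; the robot and the scene stay as the last script left them, time stands still between calls to the robot, and variables do not carry over. Pictures are saved under pics/ and viewed, and the job is handed in when it is done.

```bash
mkdir -p pics
python3 - <<'E'
from workcell import r, command_gripper, optics
import cv2, numpy as np
s=r.read_state(); print(s)
for n in ["scene","top"]:
    im,d=optics.get_image(n); cv2.imwrite(f"pics/{n}0.png",im[:,:,::-1]); np.savez(f"pics/{n}0.npz",im=im,d=d)
    print(n,optics.camera_model(n))
print(optics.camera_model("wrist"), r.tip_extent)
E
```

```text
{'time_s': 0.0, 'joint_positions': array([ 1.07301046e+00,  3.42744972e-01,  1.52505866e+00, -1.03921262e-05,
        1.27538186e+00, -1.46027318e-01]), 'dq': array([-0.00023026,  0.00178808,  0.00032372,  0.00096987,  0.00038583,
       -0.00356018]), 'tau': array([-1.08271401e-03, -4.33675897e+01, -2.46013677e+01, -1.16988135e-04,
        7.86811346e-03, -2.28848262e-05]), 'eef_pos': array([0.18070239, 0.49252156, 0.25559984]), 'eef_rot': array([ 1.74972368e-01,  9.84573022e-01, -7.57084162e-04, -2.47253784e-04]), 'contact_force': array([ 0.53810233, -0.02057414, -0.35727268]), 'torque': array([-0.01866164,  0.02396477, -0.02901003]), 'grip_width': 0.0854565875288389}
scene {'K': array([[620.05842982,   0.        , 315.86679338],
       [  0.        , 620.05842982, 237.82295125],
       [  0.        ,   0.        ,   1.        ]]), 'R': array([[-0.48016416,  0.87716003, -0.00571398],
       [ 0.73545005,  0.3990237 , -0.54762515],
       [-0.47807488, -0.26715232, -0.83670427]]), 't': array([ 0.31206367, -0.38649818,  1.9493676 ])}
top {'K': array([[539.694191  ,   0.        , 328.
[... 180 characters left out ...]
       [-9.77426323e-01, -1.30025674e-02, -2.10876069e-01],
       [ 2.10898236e-01, -3.42352982e-04, -9.77507962e-01]]), 't': array([0.01241545, 0.6637972 , 1.14655269])}
{'K': array([[380.82603007,   0.        , 312.22604347],
       [  0.        , 380.82603007, 237.03626402],
       [  0.        ,   0.        ,   1.        ]]), 'tool_from_camera': array([[ 1.43384068e-04, -9.47651936e-01, -3.19305163e-01,
         8.15193183e-02],
       [ 9.99999671e-01, -1.19048269e-04,  8.02368306e-04,
         8.49465748e-04],
       [-7.98378606e-04, -3.19305173e-01,  9.47651607e-01,
        -1.17959812e-01],
       [ 0.00000000e+00,  0.00000000e+00,  0.00000000e+00,
         1.00000000e+00]])} 0.025
```

View pics/scene0.png

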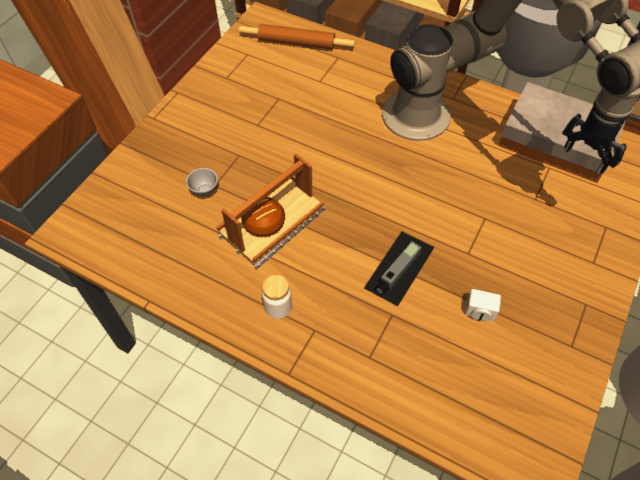

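View pics/top0.png

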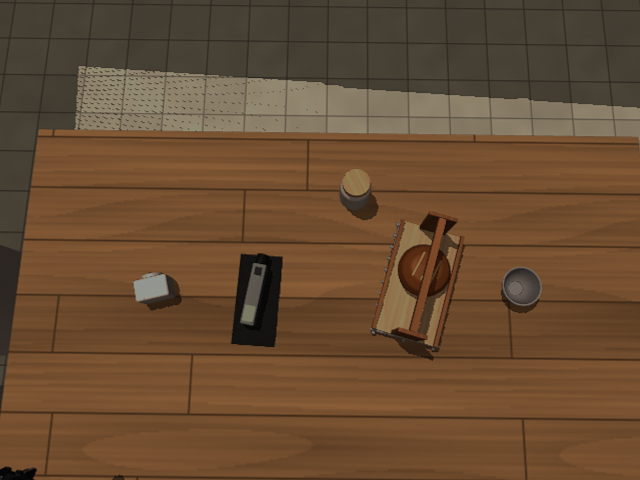

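```bash
cat > h.py <<'E'
import numpy as np, cv2
from scipy.spatial.transform import Rotation as Rn
def cloud(n,d,cm):
    K,R,t=cm["K"],cm["R"],cm["t"]
    v,u=np.mgrid[:480,:640]
    P=np.stack([(u-K[0,2])/K[0,0]*d,(v-K[1,2])/K[1,1]*d,d],-1)
    return (P-t)@R   # R^T (P-t)
def cast(cm,uv,z):
    K,R,t=cm["K"],cm["R"],cm["t"]
    uv=np.atleast_2d(uv).astype(float)
    ray=np.c_[(uv-[K[0,2],K[1,2]])/[K[0,0],K[1,1]],np.ones(len(uv))]@R
    c=-R.T@t
    return c+ray*((z-c[2])/ray[:,2])[:,None]
def rect(P):
    (c,s,a)=cv2.minAreaRect((P[:,:2]*1000).astype(np.float32))
    b=cv2.boxPoints((c,s,a)); e=[b[1]-b[0],b[2]-b[1]]
    l=max(e,key=np.linalg.norm); yaw=np.arctan2(l[1],l[0])
    return np.array(c)/1000,sorted(s),yaw
E
python3 - <<'E'
from h import *
from workcell import optics
for n in ["top","scene"]:
    f=np.load(f"pics/{n}0.npz"); im,d=f["im"],f["d"]; cm=optics.camera_model(n)
    P=cloud(n,d,cm); ok=d>0
    hsv=cv2.cvtColor(im,cv2.COLOR_RGB2HSV)
    X,Y,Z=P[...,0],P[...,1],P[...,2]
    print(n,"table z",np.median(Z[ok&(abs(X-.5)<.25)&(abs(Y)<.4)]))
    area=ok&(X>.25)&(X<.95)&(abs(Y)<.5)&(Z>0.012)
    m=cv2.morphologyEx(area.astype(np.uint8),cv2.MORPH_OPEN,np.ones((2,2)))
    k,l,st,ce=cv2.connectedComponentsWithStats(m)
    for i in range(1,k):
        if st[i,4]>60:
            q=P[l==i]; print(st[i],"mean",q.mean(0).round(3),"zmax",np.percentile(q[:,2],97).round(3),"rect",rect(q))
    # mat: dark, z<.012
    dark=ok&(hsv[...,2]<45)&(X>.25)&(X<.9)&(abs(Y)<.5)&(Z<.06)
    m=cv2.morphologyEx(dark.astype(np.uint8),cv2.MORPH_CLOSE,np.ones((15,15)))
    k,l,st,ce=cv2.connectedComponentsWithStats(m)
    for i in range(1,k):
        if st[i,4]>500:
            c,_=cv2.findContours((l==i).astype(np.uint8),0,2)
            hull=cv2.convexHull(max(c,key=cv2.contourArea))[:,0]
            print("dark",st[i],rect(cast(cm,hull,.004)))
    bar=ok&(Z>.120)&(Z<.19)&(X>.25)&(X<.9)&(abs(Y)<.5)
    if bar.sum()>20: print("bar",bar.sum(),np.percentile(Z[bar],[5,50,95]),rect(P[bar]))
    th=ok&(Z>.042)&(Z<.056)&(X>.25)&(X<.9)&(Y>.0)&(Y<.22)
    print("therm",th.sum(),np.median(Z[th]),rect(P[th]))
E
```

```text
top table z 0.0012204934622622185
[ 341  170   32   40 1020] mean [ 0.771 -0.041  0.09 ] zmax 0.114 rect (array([ 0.62740662, -0.00143771]), [70.4552001953125, 437.84698486328125], np.float32(-0.26289368))
[ 371  212   95  139 8294] mean [ 0.568 -0.183  0.074] zmax 0.168 rect (array([ 0.54501208, -0.17744104]), [219.58541870117188, 431.6811218261719], np.float32(-0.49307004))
[ 241  254   29   74 1124] mean [0.543 0.181 0.051] zmax 0.053 rect (array([0.48809692, 0.14949422]), [132.6480255126953, 272.76788330078125], np.float32(0.5527905))
[503 267  40  40 900] mean [ 0.565 -0.428  0.035] zmax 0.053 rect (array([ 0.51365167, -0.22557718]), [87.75305938720703, 531.0291748046875], np.float32(-1.3264717))
[135 273  41  32 999] mean [0.546 0.408 0.055] zmax 0.065 rect (array([0.5009035 , 0.23231665]), [77.62178039550781, 455.2343444824219], np.float32(1.3201528))
dark [ 231  254   51   93 3849] (array([0.53093713, 0.18432573]), [99.06330108642578, 211.9867401123047], np.float32(-0.059916954))
bar 1483 [0.13765236 0.16595347 0.16994102] (array([ 0.5724873 , -0.18561301]), [60.4994468688964
[... 906 characters left out ...]
98 -0.026  0.086] zmax 0.116 rect (array([1.05609656, 0.14872182]), [70.51595306396484, 796.4921264648438], np.float32(0.5954168))
[466 290  36  32 892] mean [0.561 0.422 0.051] zmax 0.066 rect (array([0.92310376, 0.4011236 ]), [82.36221313476562, 884.549560546875], np.float32(-0.054152746))
dark [ 365  232   68   74 2435] (array([0.53213727, 0.1869879 ]), [96.45193481445312, 205.5990753173828], np.float32(-0.060867116))
bar 1217 [0.13010513 0.16270837 0.17024224] (array([ 0.57270337, -0.18306955]), [63.14100646972656, 266.60772705078125], np.float32(-0.27584636))
therm 601 0.04872760950229854 (array([0.55121222, 0.18767377]), [33.61648941040039, 166.96078491210938], np.float32(-0.18076596))
```

Run:
```python
from h import *
from workcell import optics
from scipy.optimize import least_squares
c0=np.array([.5726,-.1845]); a=-.277; ux=np.array([np.cos(a),np.sin(a)]); uy=np.array([-ux[1],ux[0]])
for n in ["top","scene"]:
    f=np.load(f"pics/{n}0.npz"); im,d=f["im"],f["d"]; cm=optics.camera_model(n)
    P=cloud(n,d,cm); L=(P[...,:2]-c0)@np.c_[ux,uy]; Z=P[...,2]
    m=(d>0)&(abs(L[...,0])<.118)&(abs(L[...,1])<.068)&(Z>.055)&(Z<.11)
    q=np.c_[L[m],Z[m]]
    # ellipsoid-ish dome: circle 60mm radius; fit cap z=z0+h*sqrt(1-r2/.06^2)
    def res(p): 
        r2=((q[:,0]-p[0])**2+(q[:,1]-p[1])**2)/.06**2
        return q[:,2]-(p[2]+p[3]*np.sqrt(np.clip(1-r2,0,1)))
    s=least_squares(res,[.02,0,.06,.04],loss="soft_l1",f_scale=.003)
    print(n,len(q),"zmax",np.percentile(q[:,2],99),"loc",s.x,"med res",np.median(abs(s.fun)), "ext",np.percentile(q,[1,99],axis=0))
    print("world",c0+s.x[0]*ux+s.x[1]*uy)
    # carrier ends from bar/posts
    b=(d>0)&(abs(L[...,1])<.05)&(abs(L[...,0])<.2)&(Z>.158)
    print("bar top L",np.percentile(L[b],[1,50,99],axis=0).round(4))
```

```text
top 1720 zmax 0.10207275152799233 loc [ 0.02479768 -0.00422736  0.05788301  0.04429368] med res 0.0016958137953185307 ext [[-0.0312022  -0.05831696  0.06184922]
 [ 0.07561582  0.05241111  0.10207275]]
world [ 0.59529633 -0.19534767]
bar top L [[-0.1303 -0.0283]
 [-0.0031 -0.0004]
 [ 0.1287  0.0268]]
scene 1194 zmax 0.10370856741557855 loc [ 0.02350751 -0.00362126  0.06170634  0.03879094] med res 0.002999191404226907 ext [[-0.02462346 -0.02746083  0.05723956]
 [ 0.08200405  0.05639123  0.10370857]]
world [ 0.59422109 -0.19441185]
bar top L [[-0.13   -0.027 ]
 [ 0.0059  0.0033]
 [ 0.1303  0.0309]]
```

```bash
cat >> h.py <<'E'
def q_down(phi):  # tool z down, tool y at world angle phi
    y=np.array([np.cos(phi),np.sin(phi),0]); z=np.array([0,0,-1.]); x=np.cross(y,z)
    return Rn.from_matrix(np.c_[x,y,z]).as_quat()
E
python3 - <<'E'
from h import *
from workcell import r
for nm,p,phi in [("gr",[.5387,.1889,.15],1.394),("si",[.60,.065,.08],0.),("ha",[.60,-.19,.27],1.294),("ha2",[.60,-.19,.27],1.294-np.pi)]:
    print(nm,r.solve_ik(p,q_down(phi)))
r.reach([.5387+.02,.1889,.26],q_down(1.394))
E
python3 - <<'E'
from h import *
from workcell import r,optics
s=r.read_state();im,d=optics.get_image("wrist"); print(s["time_s"],s["eef_pos"])
cv2.imwrite("pics/w1.png",im[:,:,::-1]); np.savez("pics/w1.npz",im=im,d=d,p=s["eef_pos"],q=s["eef_rot"])
E
```

```text
gr [ 2.03025786e-01  5.26466201e-01  1.54194181e+00 -4.44089210e-16
  1.07318464e+00 -1.19097421e+00]
si [-1.90207432e-02  6.63926391e-01  1.50811087e+00 -4.44089210e-16
  9.69555390e-01 -1.90207432e-02]
ha [-4.28368698e-01  5.29983611e-01  1.18661460e+00 -4.44089210e-16
  1.42499444e+00 -1.72236870e+00]
ha2 [-4.28368698e-01  5.29983611e-01  1.18661460e+00 -4.44089210e-16
  1.42499444e+00  1.41922396e+00]
1.8667 [0.55822103 0.18983871 0.26005374]
```

View pics/w1.png

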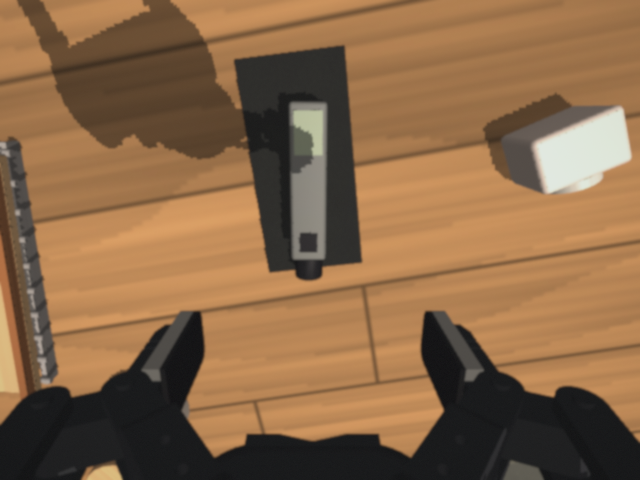

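The wrist view shows the thermometer upright on its mat. Its grey body spans columns 290–327 and rows 101–260, and the nose is at about (309,270), on the far (+x) side. The jaws are lined up with the body. Next I'll measure it and grasp.

```bash
cat >> h.py <<'E'
def wcm(cm,p,q):
    T=np.eye(4); T[:3,:3]=Rn.from_quat(q).as_matrix(); T[:3,3]=p
    M=np.linalg.inv(T@cm["tool_from_camera"]); return dict(K=cm["K"],R=M[:3,:3],t=M[:3,3])
E
python3 - <<'E'
from h import *
from workcell import r,optics,command_gripper
f=np.load("pics/w1.npz"); im,d=f["im"],f["d"]; cm=wcm(optics.camera_model("wrist"),f["p"],f["q"])
P=cloud("w",d,cm); Z=P[...,2]
th=(d>0)&(Z>.042)&(Z<.056); th[:,:200]=0; th[:,420:]=0; th[300:]=0
c=max(cv2.findContours(th.astype(np.uint8),0,2)[0],key=cv2.contourArea)
print(th.sum(),np.median(Z[th]),rect(P[th]),"cast",rect(cast(cm,c[:,0],.048)))
E
```

```text
5733 0.048593902560999346 (array([0.55134717, 0.18853294]), [32.027732849121094, 160.19215393066406], np.float32(-0.17665601)) cast (array([0.54048114, 0.19049084]), [31.75337028503418, 138.01780700683594], np.float32(-0.17577094))
```

Run:
```python
from h import *
from workcell import r,optics,command_gripper
q=q_down(-.1765+np.pi/2)
r.reach([.540,.190,.11],q)
print(r.move_straight([.540,.190,.036],speed=.1,max_force=15))
command_gripper(.02,force=40)
s=r.read_state(); print(s["time_s"],s["eef_pos"],s["grip_width"],s["contact_force"])
r.move_straight([.540,.190,.050],speed=.05)
r.move_straight([.540,.190,.081],speed=.1)
s=r.read_state(); print(s["time_s"],s["eef_pos"],s["grip_width"],s["contact_force"])
im,d=optics.get_image("wrist")
cv2.imwrite("pics/w2.png",im[:,:,::-1])
```

```text
False
4.0 [0.54025099 0.19003823 0.03640436] 0.03170390678910944 [-0.24911715  0.16896401  3.57005683]
4.8917 [0.53999327 0.18998714 0.08105741] 0.03144067220443085 [-0.37918893 -0.65418284 -1.90386701]
```

View pics/w2.png

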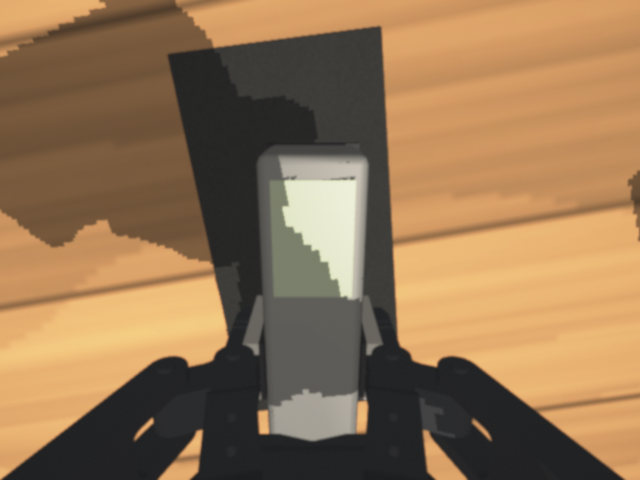

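The thermometer is held level: its body sits at columns 260–367 between the pads, and the mat shows clear below it. Next I'll sight it at the loaf from the left, heading −y.

Run:
```python
from h import *
from workcell import r,optics,command_gripper
r.move_straight([.540,.190,.10],speed=.1)
p=[.595,-.195+.253]
r.reach(p+[.10],q_down(0))
r.move_straight(p+[.077],speed=.05)
s=r.read_state(); print(s["time_s"],s["eef_pos"],s["grip_width"],s["contact_force"])
for n in ["scene","top"]:
    im,d=optics.get_image(n); cv2.imwrite(f"pics/{n}1.png",im[120:360,150:470][:,:,::-1].repeat(2,0).repeat(2,1) if n=="scene" else im[180:380,200:520][:,:,::-1].repeat(2,0).repeat(2,1)); np.savez(f"pics/{n}1.npz",im=im,d=d)
```

```text
6.9667 [0.59498394 0.05802737 0.07681582] 0.031491204657103596 [-0.51764489 -0.46653541 -2.05297828]
```

View pics/scene1.png

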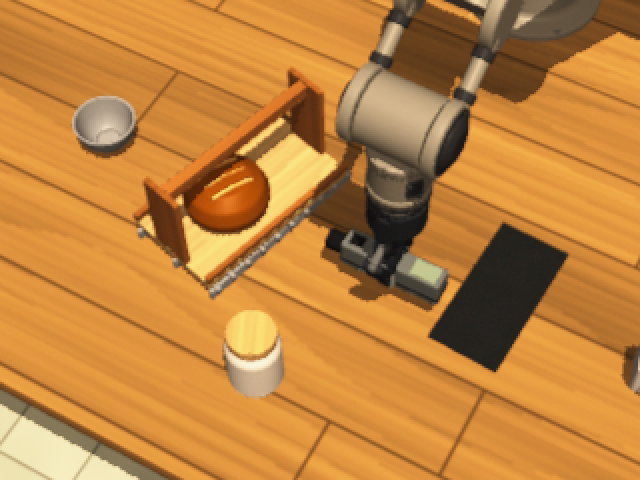

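View pics/top1.png

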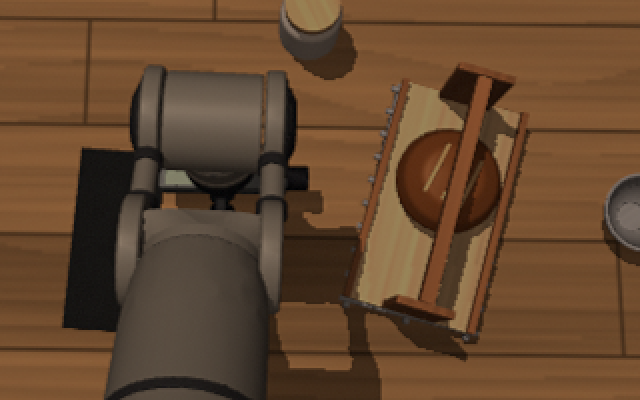

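The nose points at the loaf: in the top crop the nose is at about (300,178) and the loaf centre at about (447,182). The bowl and jar haven't moved. I'll hold here, then put the thermometer back.

Run:
```python
from h import *
from workcell import r,optics,command_gripper
r.hold(2.6)
s=r.read_state(); print(s["time_s"],s["eef_pos"],s["grip_width"])
r.move_straight([.595,.058,.10],speed=.1)
q=q_down(-.10+np.pi/2); p=[.534,.187]
r.reach(p+[.10],q)
r.move_straight(p+[.050],speed=.08)
print("contact",r.move_straight(p+[.0355],speed=.02,max_force=6))
s=r.read_state(); print(s["time_s"],s["eef_pos"],s["grip_width"],s["contact_force"])
```

```text
9.6667 [0.5949919  0.05801014 0.0770026 ] 0.031542356592292514
contact True
12.6083 [0.53382719 0.18697622 0.03638169] 0.031408952774477854 [ 0.26143886 -0.6020142   4.66867024]
```

Run:
```python
from h import *
from workcell import r,optics,command_gripper
command_gripper(.085)
r.hold(.3)
q=q_down(-.10+np.pi/2)
r.move_straight([.534,.187,.14],speed=.12)
r.move_straight([.52,.187,.26],speed=.25)
s=r.read_state(); im,d=optics.get_image("wrist"); cv2.imwrite("pics/w3.png",im[:,:,::-1])
cm=wcm(optics.camera_model("wrist"),s["eef_pos"],s["eef_rot"])
P=cloud("w",d,cm); Z=P[...,2]
th=(d>0)&(Z>.042)&(Z<.056); th[:,:200]=0; th[:,420:]=0; th[300:]=0
c=max(cv2.findContours(th.astype(np.uint8),0,2)[0],key=cv2.contourArea)
print(s["time_s"],th.sum(),np.median(Z[th]),np.percentile(Z[th],[5,95]),"cast",rect(cast(cm,c[:,0],.048)))
```

```text
15.125 5281 0.048592177296295565 [0.04691331 0.05018455] cast (array([0.5343349 , 0.18807596]), [31.74917984008789, 138.84779357910156], np.float32(-0.09976903))
```

View pics/w3.png

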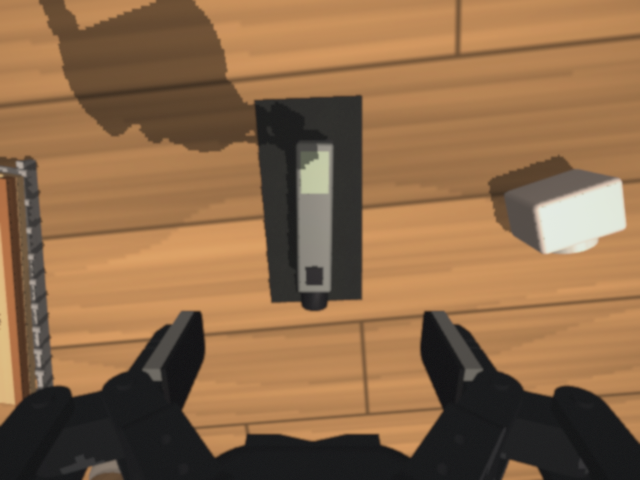

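The thermometer is upright and let go on the mat: body at columns 297–333 and rows 142–292, centred within 3 mm of the mat's middle. Now for the carrier.

Run:
```python
from h import *
from workcell import r,optics,command_gripper
r.reach([.60,-.19,.36],q_down(-.277+np.pi/2))
s=r.read_state(); im,d=optics.get_image("wrist"); cv2.imwrite("pics/w4.png",im[:,:,::-1])
cm=wcm(optics.camera_model("wrist"),s["eef_pos"],s["eef_rot"])
P=cloud("w",d,cm); Z=P[...,2]
b=(d>0)&(Z>.155)&(Z<.18); b[330:]=0
k,l,st,_=cv2.connectedComponentsWithStats(b.astype(np.uint8)); i=1+np.argmax(st[1:,4])
q=P[l==i]; print(s["time_s"],s["eef_pos"],st[i],np.median(q[:,2]),rect(q))
a=-.277; L=(q[:,:2]-[.5726,-.1845])@np.c_[[np.cos(a),np.sin(a)],[-np.sin(a),np.cos(a)]]
mid=(abs(L[:,0])<.1); print("y lims",np.percentile(L[mid,1],[1,50,99]),"slope",np.polyfit(L[mid,0],L[mid,1],1),"x lims",L[:,0].min(),L[:,0].max())
```

```text
16.65 [ 0.60015708 -0.1886818   0.35961096] [ 266    0   85  320 7818] 0.16648151558302043 (array([ 0.57482813, -0.18373354]), [60.01953125, 258.96630859375], np.float32(-0.2773099))
y lims [-0.00645542  0.00126627  0.00911554] slope [0.00034262 0.00137117] x lims -0.12755638852384454 0.13141204084672875
```

View pics/w4.png

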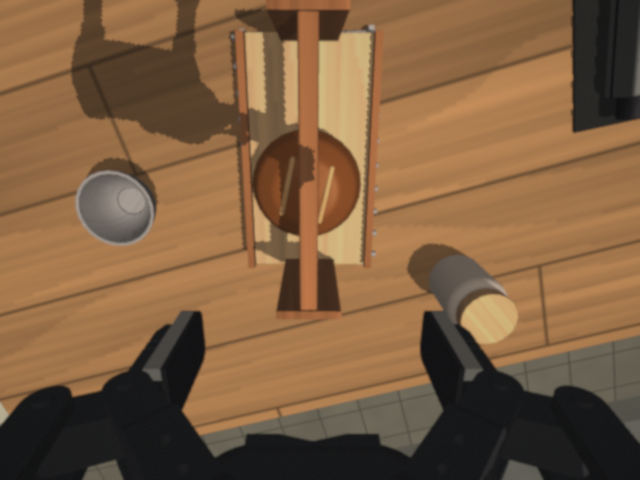

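The bar runs at columns 299–319, and the loaf is a circle centred at (306,182), nearer the far post. I'll cast the loaf edge rays to get its offset.

Run:
```python
from h import *
from workcell import r,optics
cm=wcm(optics.camera_model("wrist"),[.600157,-.188682,.359611],r.read_state()["eef_rot"])
for z in (.06,.067):
    w=cast(cm,[[306,127],[306,236],[253,182],[359,182]],z)[:,:2]
    a=-.277; L=(w-[.5737,-.1837])@np.c_[[np.cos(a),np.sin(a)],[-np.sin(a),np.cos(a)]]
    print(z,L.round(4).tolist(), L[:2].mean(0), L[2:].mean(0))
```

```text
0.06 [[-0.0365, -0.003], [0.0846, -0.0034], [0.0219, -0.0616], [0.0217, 0.0553]] [ 0.02402823 -0.0031734 ] [ 0.02180443 -0.0031566 ]
0.067 [[-0.0369, -0.0029], [0.0823, -0.0033], [0.0206, -0.0605], [0.0204, 0.0544]] [ 0.02271091 -0.00306938] [ 0.02052438 -0.00305287]
```

Run:
```python
from h import *
from workcell import r,optics,command_gripper
p=[.5864,-.1873]; q=q_down(-.277+np.pi/2)
r.reach(p+[.23],q)
print(r.move_straight(p+[.160],speed=.1,max_force=12))
command_gripper(.005,force=100)
s=r.read_state(); print(s["time_s"],s["eef_pos"],s["grip_width"],s["contact_force"],s["torque"])
print(r.move_straight(p+[.172],speed=.03))
r.hold(.4)
s=r.read_state(); print(s["time_s"],s["eef_pos"],s["grip_width"],s["contact_force"],s["torque"])
for n in ("scene","wrist"):
    im,d=optics.get_image(n); cv2.imwrite(f"pics/{n}5.png",im[:,:,::-1])
    if n=="scene":
        P=cloud(n,d,optics.camera_model(n)); L=(P[...,:2]-[.5737,-.1837])@np.c_[[np.cos(-.277),np.sin(-.277)],[np.sin(.277),np.cos(.277)]]
        Z=P[...,2]
        for sgn in(-1,1):
            m=(d>0)&(abs(L[...,0]*sgn-.105)<.012)&(abs(L[...,1])<.01)&(Z>.13)&(Z<.25); print(sgn,m.sum(),np.percentile(Z[m],90) if m.any() else None)
```

```text
False
18.775 [ 0.58639829 -0.18785868  0.16017491] 0.014646321390147043 [-0.34294586 -3.28229539  1.94292802] [-0.3561622   0.12698432  0.05061839]
False
19.725 [ 0.5863584  -0.18729147  0.17191694] 0.014664651574456802 [-0.31619432  0.26984107 -7.56411215] [0.01288627 0.00177391 0.02870965]
-1 72 0.18064868654265864
1 77 0.1815572729826941
```

View pics/scene5.png

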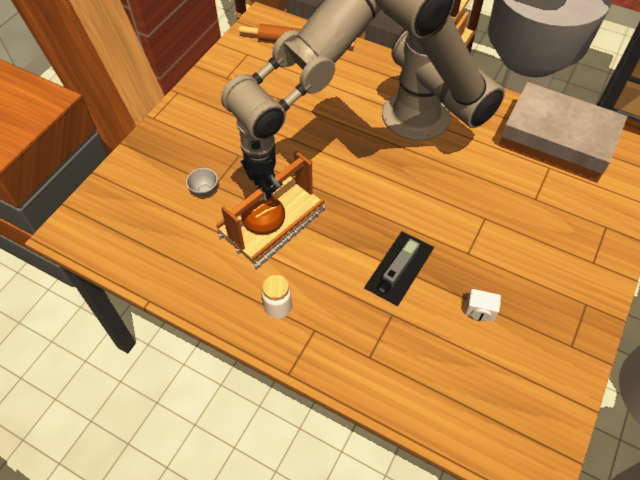

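The carrier is off the rack carrying its full load (7.6 N), with almost no moment, and the bar ends are within 1 mm of level. Now I'll lift it to 10 cm.

Run:
```python
from h import *
from workcell import r,optics,command_gripper
r.move_straight([.5864,-.1873,.262],speed=.06)
r.hold(3.2)
s=r.read_state(); print(s["time_s"],s["eef_pos"],s["grip_width"],s["contact_force"],s["torque"])
n="scene"
im,d=optics.get_image(n); cv2.imwrite(f"pics/scene6.png",im[:,:,::-1])
P=cloud(n,d,optics.camera_model(n)); L=(P[...,:2]-[.5737,-.1837])@np.c_[[np.cos(-.277),np.sin(-.277)],[np.sin(.277),np.cos(.277)]]
Z=P[...,2]
for sgn in(-1,1):
    m=(d>0)&(abs(L[...,0]*sgn-.105)<.012)&(abs(L[...,1])<.01)&(Z>.23)&(Z<.3); print(sgn,m.sum(),np.percentile(Z[m],90) if m.any() else None)
th=(d>0)&(Z>.042)&(Z<.056)&(P[...,0]>.4)&(P[...,0]<.7)&(P[...,1]>.1)&(P[...,1]<.26); print("th",th.sum(),np.median(Z[th]),rect(P[th]))
```

```text
24.675 [ 0.58639024 -0.18730622  0.26199104] 0.014714551308936327 [ 0.1676764  -0.09728457 -8.6909133 ] [0.00516982 0.00709162 0.0140088 ]
-1 78 0.2706682377838855
1 88 0.27098902020359084
th 580 0.048894906093793586 (array([0.54701038, 0.18660937]), [33.73776626586914, 166.98851013183594], np.float32(-0.1087357))
```

View pics/scene6.png

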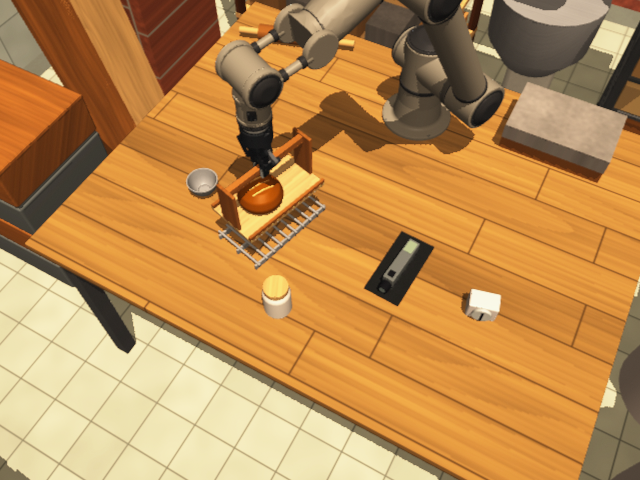

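The carrier is up and level, clear of the rack (rack wires visible around (285,235)). The loaf is on the board at (262,195) and the thermometer is on its mat at (400,265).

Run:
```python
from workcell import r
r.finish_job(); print(r.read_state()["time_s"])
```

```text
the job is handed in; nothing more can be done
the job is handed in; nothing more can be done
```

The job is done and handed in at about 25 s of the 67 s allowed. The system gave no verdict.

- **Thermometer sighting:** I gripped it across its 32 mm width and held it at the height of the loaf's middle. The lens was about 16 cm from the loaf's centre, or roughly 10 cm from its crust. It stayed steady for about 2.6 s.
- **Thermometer back on the mat:** I set it down upright and let go. The wrist view put it within 3 mm of the mat's centre, with its top at the expected height of about 48 mm. It was still there in the last scene picture.
- **Carrier lift:** I gripped the bar 13 mm towards the loaf from its middle and lifted the carrier about 10 cm. I held it still for 3.2 s before handing in, still in the air. The bar's ends were level to within 1 mm over 210 mm, and the moment on the wrist was near zero. The loaf was still on the board.
- **Bystanders:** the bowl, jar and timer looked unmoved in the last picture.

No check failed. The measured weight rose from 7.6 N just after lift-off to 8.7 N at the top. The first reading could mean the carrier was still lightly resting on the rack, or it could be sensor offset. By the last picture it was well clear.

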